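# Find the flywheel's heavy side by feel and hold it down

## Task

A counterweight is cast inside the flywheel on the bearing stand, out of sight, and the freshly greased bearings keep the wheel wherever it is left: turn the wheel by its rim, feel which side of it is heavy, and bring that heavy side straight down. Finish while still gripping the rim and holding the wheel still there, so that I can mark its top. Leave the other things on the bench where they lie.

Things in the scene. Friction and masses are not known exactly. Their poses are not given: they have to be found in the camera images.
- stand: Grey steel stand, fixed: base plate 200 x 270 x 10 mm, two pedestals with dark pillow-block bearings. Origin on its underside, straight below the flywheel's centre; y along the shaft, x level and square to it, z up. The bearings stand 66 to 90 mm (+y) and 106 to 130 mm (-y) along the shaft from the wheel's mid-plane and reach 37 mm above the shaft's axis. Base plate: y from -155 to +115 mm.
- wheel_centre (a point): Centre of the flywheel, on the shaft's axis, 120 mm above the stand's underside; axes of the stand, does not turn. The wheel is a steel disc, 170 mm diameter, 24 mm thick; its faces are flat from 47 mm radius out to the rim, to be pinched there (a finger on each face). Boss: 56 mm diameter, 10 mm proud. Dark rotor core, 64 mm diameter, on the same shaft, 37 to 100 mm from the mid-plane, -y side.
- flywheel (a joint): Turning angle of the wheel (rad), no stops: 0 with the black timing hole (12 mm, 68 mm from the centre) on top; grows as the top moves to the stand's +x. The hole tells nothing of the heavy side, which differs at each start. Bearing drag: about 0.5 N m against any turning. The counterweight adds 0.30 to 0.43 N m when level with the shaft (helps going down), so the wheel never turns by itself.
- bearing_mid (a point): Loose ball bearing, a steel ring of 52 mm diameter and 15 mm thick, lying on the stand's base plate; this point is at its centre. To be left alone.
- mallet: Loose mallet lying on the rubber mat, wooden handle, black head. To be left alone.
- spanner: Loose steel spanner lying on the mat. To be left alone.
- driver: Loose screwdriver with a black handle lying on the wooden bench top, between the mat and the blue tool rail. To be left alone.
- grease_tin: Loose metal tin, 72 mm in diameter, 62 mm tall, standing on the mat, origin at its underside. To be left alone.
- wire_spool: Loose spool of copper wire, 80 mm in diameter, 60 mm tall, standing on the mat, origin at its underside. To be left alone.
- end_shield: Loose aluminium motor end shield, 124 mm in diameter, 34 mm tall, lying on the mat, origin at its underside. To be left alone.

How it is judged:
By the outcome, as a careful person would: the job done as asked, in the order asked, and still so for the second after the job is handed in, while the arm keeps its last pose, push and grip.
It also fails if it takes over 70 s, if anything falls off the work surface, if the arm or the gripper's body presses on something with over 40 N, if the wrist force passes 120 N, or if a joint passes its speed limit or range.

## Robot

A 6-joint arm with a two-finger parallel gripper is mounted at the origin on the work surface. World frame = base frame: x ahead of the robot, y to its left, z up, the work surface at z = 0. Lengths are in mm, angles in rad, forces in N, time in s.
With the tool pointing down it reaches from about 375 to 925 mm from the base axis. Payload 5.7 kg.
Tool frame: the origin (TCP) lies midway between the tips of the shut fingers; the grasp point (between the pads) lies 19 mm behind it (manip.hold_point_z is the distance from the TCP to the grasp point, in mm); z points along the fingers, x is the direction in which the jaws open and shut, and the axes are right-handed (so a half turn about z gives the same grasp; the last joint's range is limited). The gripper opens to 88 mm and grips with 3 to 60 N. Pads are 20 mm wide; open, the fingers measure 115 mm over their backs; the gripper's body (75 mm by 178 mm) begins 61 mm behind the grasp point.
Start: joints at [1.207, 0.359, 1.51, -0, 1.272, -0.115], TCP at [147.739, 581.494, 222.623] pointing down, gripper open.
Joint ranges: [-2.97, 2.97], [-1.01, 2.36], [0.21, 2.38], [-0.96, 4.11], [0.2, 2.71], [-2.98, 2.98]. Speed limits (rad/s): [2.39, 2.39, 3.14, 3.14, 3.14, 3.14].

## Interface

Orientations are given as [roll, pitch, yaw] about the fixed x, y, z axes, in that order (R = Rz(yaw) Ry(pitch) Rx(roll)).
In Python, from bench import manip gives the robot as it stands. The module is installed in compiled form; this text tells all that it offers.
- The arm moves only by the tool carry_out, never from a script. Its argument "motion" is a list of rows, each a list of 3 entries, a list of its own where there are three numbers: the gripper command: -1 is shut, 1 is fully open, values between are in proportion, then the shift along the world's x, y, z in cm, then the turn about the world's z in rad. A call has 1 to 20 rows; each row is the pose to reach, as a shift and turn from the pose commanded when the call began; what a row does not reach only later rows make up. A row lasts 1/10 s, in which the tool goes at most 50 mm and 8.59 degrees, less where a joint would pass 70% of its speed; a pose out of reach is approached as far as the arm can. A call with a gripper value outside its range is refused whole. The fingers move at their own pace and stop on an object; the grip force is fixed at half the most. Time passes only in rows, so rows that repeat a pose let the fingers close. It gives the time, the measured TCP pose, the force and the opening at its end, in the units of the state.
- manip.observe(): the state, without advancing time (a new reading comes with each control period).
- manip.get_image(name): name is "scene" or "side" or "wrist"; returns a dict with "pixels" (480x640x3 uint8, blue, green, red), "z_map" (480x640 float32, mm along the optical axis (not along the pixel's ray), 0 where there is no reading), "fx", "fy", "cx", "cy" (pixels), "world_to_cam" (4x4, takes a point from world to camera coordinates). Camera axes: x right, y down, z forward; pixel columns grow to the right and rows downward; lengths in mm; the calibration is good to about 2 mm. A picture is of the moment at which its call begins.
- manip.close_job(): hands the job in, once; it reports no verdict.
Trained networks look in a picture, given as the dict that the camera call returned (one of the last four; its "shot" number tells which), for a name from the list of things; names that differ only in an ending like _2 or _b are one class to them, and where a whole thing is asked for, a point or a joint stands for the part that bears it (a point fixed in the world has none). Each returns a list of dicts, best first, with "confidence" (0 to 1); they miss things now and then, are a little off and sometimes report something else, mostly with a low value. They report only what shows in the picture. A call takes as long as a camera call.
- manip.look_for(name, picture): "centre" ([x, y, z] in mm, in the coordinates of the camera as it stood for that picture, good to about 4 mm: the middle of the surface that is visible of it).
- manip.cut_out(name, picture): "pixels" (480x640 bool, what is visible of it).
- manip.landmark_of(name, picture): "centre" ([x, y, z] in mm, in the coordinates of the camera as it stood for that picture, good to about 4 mm: a listed point, or the origin of a listed thing).
The state is a dict: "clock": time; "joint_pos": joint angles; "dq": joint speeds; "tau": joint torques, N m; "ee_pos": TCP position; "ee_rot": TCP orientation; "wrist_force": force on the tool from outside, world axes, zero at the start; "torque": the same for the moment, N m; "grip_width": finger opening in mm.
Only numpy, scipy, OpenCV 4.12 (cv2) and the standard library are available. Lean on these libraries where they do the work, as an engineer would, in place of code of your own. Each camera call takes 0.05 s, during which the arm holds its last target. There are 200 camera calls.

## Working session

There is one attempt and no reset: what is moved stays moved. The work goes in short steps, Python scripts to look and compute and a tool call to move; the robot and the scene stay as the last step left them, time stands still between calls to the robot, and variables do not carry over. Pictures are saved under pics/ and viewed, about 8 in all and at most 12, crops included, and the job is handed in when it is done.

Besides the shell and the picture viewer there is one more tool, called after "Emit:" in YAML: its name, and indented under it one key for each argument. carry_out: Moves the arm, as the interface text tells. Its arguments: {"type":"object","properties":{"motion":{"type":"array","items":{"type":"array"}}},"required":["motion"]}

```bash
mkdir -p pics; cat > h.py <<'E'
from bench import manip
import numpy as np, cv2
def w(p,im):
    return (np.linalg.inv(im["world_to_cam"])@np.r_[p,1])[:3]
def find(im,names,f="landmark_of"):
    for n in names:
        for d in getattr(manip,f)(n,im)[:2]:
            print(f,n,round(d["confidence"],2),w(d["centre"],im).round(0))
E
python3 - <<'E'
from h import *
print(manip.observe())
for c in ["scene","side"]:
    im=manip.get_image(c); cv2.imwrite(f"pics/{c}0.png",im["pixels"])
    print(c, np.linalg.inv(im["world_to_cam"])[:3].round(2))
    find(im,["stand","wheel_centre","flywheel","bearing_mid","mallet","grease_tin","wire_spool","end_shield"])
E
```

```text
{'clock': 0.0, 'joint_pos': array([ 1.20692660e+00,  3.59497158e-01,  1.51140560e+00,  2.73007192e-05,
        1.27247663e+00, -1.15092370e-01]), 'dq': array([-0.00020988, -0.00214782,  0.00099988,  0.0002651 ,  0.0024972 ,
       -0.00013982]), 'tau': array([-1.88002639e-03, -5.15383923e+01, -2.70726299e+01,  6.73222030e-02,
        3.51519242e-02, -9.84569397e-05]), 'ee_pos': array([147.48546211, 580.90182164, 221.82446164]), 'ee_rot': array([-3.14136156e+00,  1.77192124e-03,  1.32201112e+00]), 'wrist_force': array([ 0.69767351, -0.28225012, -0.0269209 ]), 'torque': array([-0.01856581,  0.02642184, -0.01787761]), 'grip_width': 88.23650010021541}
scene [[-7.20000e-01  5.10000e-01 -4.80000e-01  1.18336e+03]
 [ 7.00000e-01  5.20000e-01 -4.90000e-01  6.14460e+02]
 [-0.00000e+00 -6.80000e-01 -7.30000e-01  9.85360e+02]]
landmark_of stand 0.98 [581. -30.   4.]
landmark_of wheel_centre 0.61 [580. -28. 123.]Traceback (most recent call last):
  File "<stdin>", line 6, in <module>
  File "h.py", line 7, in find
    for d in getattr(manip,f)(n,im)[:2]:
             ~~~~~~~~~~~~~~~~^^^^^^
ValueError: it knows: bearing_mid, driver, end_shield, grease_tin, mallet, spanner, stand, wheel_centre, wire_spool
```

```bash
python3 - <<'E'
from h import *
for c in ["scene","side"]:
    im=manip.get_image(c); cv2.imwrite(f"pics/{c}0.png",im["pixels"])
    find(im,["stand","wheel_centre","bearing_mid","mallet","grease_tin","wire_spool","end_shield","spanner","driver"])
    # wheel plane fit
    d=manip.cut_out("flywheel",im)
    if d:
        m=d[0]["pixels"]&(im["z_map"]>0); v,u=np.nonzero(m); z=im["z_map"][v,u]
        P=np.c_[(u-im["cx"])/im["fx"]*z,(v-im["cy"])/im["fy"]*z,z,np.ones(len(z))]@np.linalg.inv(im["world_to_cam"]).T
        np.save(f"pics/w_{c}.npy",P[:,:3]); print("wheel",c,d[0]["confidence"],len(P),P.min(0).round(),P.max(0).round(),np.median(P,0).round())
E
```

```text
landmark_of stand 0.64 [580. -27.   4.]
landmark_of wheel_centre 0.56 [579. -29. 124.]
landmark_of bearing_mid 0.39 [522.  33.  26.]
landmark_of mallet 0.62 [414. 322.   2.]
landmark_of grease_tin 0.83 [ 615. -284.    2.]
landmark_of wire_spool 0.9 [600. 263.   6.]
landmark_of end_shield 0.76 [606. 390.   5.]
landmark_of spanner 0.83 [ 426. -307.    4.]
landmark_of driver 0.89 [785.   8.  -3.]
landmark_of driver 0.6 [ 614. -285.    5.]
wheel scene 0.59 3062 [ 404. -310.    1.    1.] [666. 101. 213.   1.] [593. -22. 145.   1.]
landmark_of wheel_centre 0.58 [583. -28. 127.]
landmark_of bearing_mid 0.76 [529.  28.  17.]
landmark_of bearing_mid 0.65 [787.   4.   2.]
landmark_of mallet 0.86 [422. 326.   4.]
landmark_of grease_tin 0.78 [ 620. -287.    6.]
landmark_of end_shield 0.58 [611. 384.   7.]
landmark_of spanner 0.68 [529.  28.  18.]
landmark_of spanner 0.59 [ 432. -309.    3.]
landmark_of driver 0.72 [785.   3.  -0.]
wheel side 0.81 3559 [ 497. -244.    5.    1.] [664.  98. 212.   1.] [571. -17. 147.   1.]
```

View pics/scene0.png

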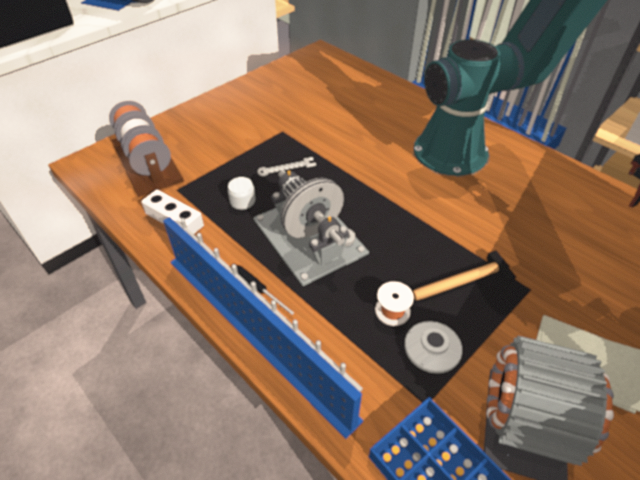

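View pics/side0.png

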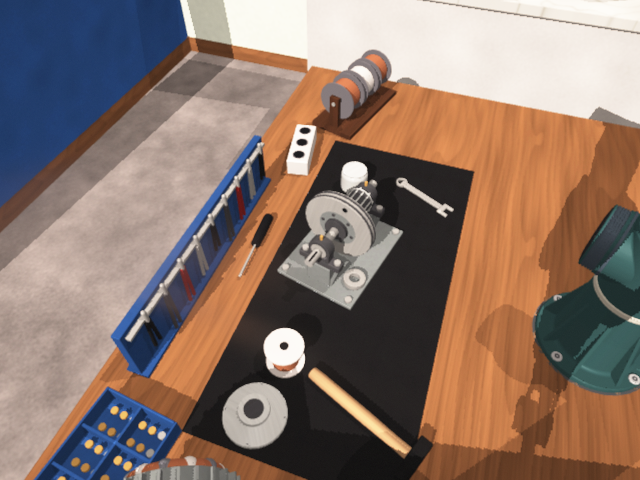

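The scene view shows the wheel at about (313,208) and the side view at about (342,222). The rotor core is on the world -y side, the bearing ring lies on the base plate in front (side view (355,280)), and the driver is well away. Next I fit the face plane and the timing hole.

```bash
python3 - <<'E'
from h import *
rng=np.random.default_rng(0)
for c in ["scene","side"]:
    P=np.load(f"pics/w_{c}.npy"); d=np.linalg.norm(P-[581,-28,122],axis=1); P=P[d<100]
    best=None
    for _ in range(1000):
        a=P[rng.choice(len(P),3,False)]; n=np.cross(a[1]-a[0],a[2]-a[0]); n/=np.linalg.norm(n)+1e-9
        k=abs((P-a[0])@n)<2
        if best is None or k.sum()>best.sum(): best=k
    Q=P[best]; m=Q.mean(0); n=np.linalg.svd(Q-m)[2][2]; n*=np.sign(n[1])
    yaw=np.arctan2(-n[0],n[1])
    print(c,best.sum(),len(P),"n",n.round(3),"yaw",yaw.round(4),"y at x=581,z=122:",(m[1]-(n[0]*(581-m[0])+n[2]*(122-m[2]))/n[1]).round(1))
    # rim: circle fit in plane
    e=np.array([np.cos(yaw),np.sin(yaw),0]); s=(Q-m)@e; z=Q[:,2]
    (cx,cz),r=cv2.minEnclosingCircle(np.c_[s,z].astype(np.float32)); print("circle",(m+e*cx)[:2].round(1),cz,r,"ztop",np.percentile(z,99.8))
    im=manip.get_image(c); p=im["world_to_cam"]@np.r_[581,-28,122,1]; u=int(im["fx"]*p[0]/p[2]+im["cx"]);v=int(im["fy"]*p[1]/p[2]+im["cy"])
    cr=cv2.resize(im["pixels"][v-60:v+60,u-60:u+60],(400,400),interpolation=2); 
    out=cr if c=="scene" else np.hstack([out,cr]); print(u,v)
cv2.imwrite("pics/crop1.png",out)
E
```

```text
scene 1461 2818 n [0.225 0.974 0.003] yaw -0.2269 y at x=581,z=122: -16.8
circle [583.7 -17.5] 126.42890167236328 86.30883026123047 ztop 210.05701756968065
312 210
side 1930 3379 n [0.218 0.976 0.001] yaw -0.2201 y at x=581,z=122: -18.1
circle [583.2 -18.6] 127.20840454101562 85.81072998046875 ztop 208.94813984437022
339 225
```

View pics/crop1.png

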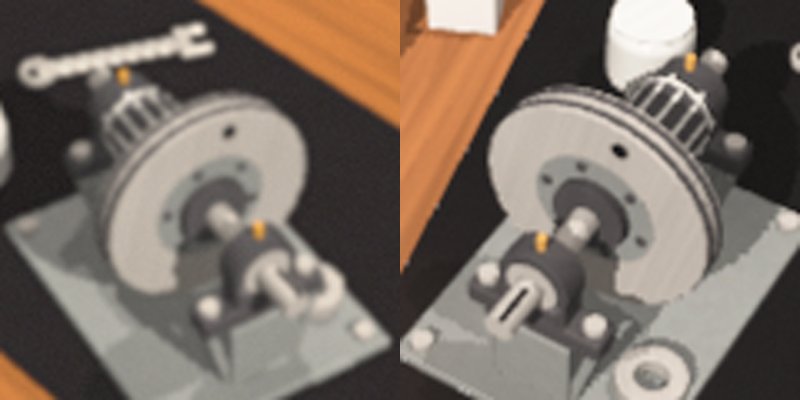

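The rest of the geometry follows from that fit: shaft yaw is -0.223 and the centre is about (580.7, -29.7, 125), with the hole near the top. I'm moving above the wheel with the jaws along the shaft.

Emit:
carry_out:
  motion:
    - [0.4, [0, 0, 5], 0]
    - [0.4, [0, 0, 8], 0]
    - [0.4, [43.3, -61.1, 8], 0.025]
    - [0.4, [43.3, -61.1, 8], 0.025]
    - [0.4, [43.3, -61.1, 8], 0.025]
    - [0.4, [43.3, -61.1, 8], 0.025]
    - [0.4, [43.3, -61.1, 8], 0.025]
    - [0.4, [43.3, -61.1, 8], 0.025]
    - [0.4, [43.3, -61.1, 8], 0.025]
    - [0.4, [43.3, -61.1, 8], 0.025]
    - [0.4, [43.3, -61.1, 8], 0.025]
    - [0.4, [43.3, -61.1, 8], 0.025]
    - [0.4, [43.3, -61.1, 8], 0.025]
    - [0.4, [43.3, -61.1, 8], 0.025]
    - [0.4, [43.3, -61.1, 8], 0.025]
    - [0.4, [43.3, -61.1, 8], 0.025]
    - [0.4, [43.3, -61.1, 8], 0.025]
    - [0.4, [43.3, -61.1, 8], 0.025]
    - [0.4, [43.3, -61.1, 8], 0.025]
    - [0.4, [43.3, -61.1, 8], 0.025]

```text
clock: 3.35
ee_pos: [579.9, -28.6, 302.5]
ee_rot: [-3.14, -0.0, 1.347]
wrist_force: [0.1, -0.4, 1.6]
grip_width: 61.6
```

```bash
python3 - <<'E'
from h import *
s=manip.observe(); print({k:np.round(s[k],3) for k in s})
im=manip.get_image("wrist"); cv2.imwrite("pics/wr1.png",im["pixels"]); print(np.linalg.inv(im["world_to_cam"])[:3].round(2))
find(im,["wheel_centre","stand"])
# top of rim: points from depth
v,u=np.nonzero(im["z_map"]>0); z=im["z_map"][v,u]
P=(np.c_[(u-im["cx"])/im["fx"]*z,(v-im["cy"])/im["fy"]*z,z,np.ones(len(z))]@np.linalg.inv(im["world_to_cam"]).T)[:,:3]
n=np.array([.2215,.975,0]);e=np.array([.975,-.2215,0]);q=P-[580.7,-29.7,125]
k=(abs(q@n)<25)&(np.linalg.norm(q,axis=1)<110)&(q[:,2]>20); a=q[k]@n; s_=q[k]@e; zz=q[k][:,2]
r=np.hypot(s_,zz); m=abs(a)<11
print(k.sum(), "axial range",np.percentile(a[r>75],[1,5,50,95,99]).round(1))
A=np.c_[2*s_[m],2*zz[m],np.ones(m.sum())];mm=np.hypot(s_[m],zz[m])>80
x=np.linalg.lstsq(A[mm],(s_[m]**2+zz[m]**2)[mm],rcond=None)[0];print("centre off",x[:2],"r",np.sqrt(x[2]+x[0]**2+x[1]**2),mm.sum(), s_[m].min(),s_[m].max(),zz[m].max())
E
```

```text
{'clock': np.float64(3.35), 'joint_pos': array([-0.168,  0.27 ,  1.441,  0.   ,  1.432, -1.516]), 'dq': array([ 0.016, -0.011,  0.006, -0.003, -0.002, -0.002]), 'tau': array([-9.7200e-01, -4.7151e+01, -2.9659e+01, -7.7000e-02,  1.5000e-02,
       -0.0000e+00]), 'ee_pos': array([579.874, -28.557, 302.452]), 'ee_rot': array([-3.14 , -0.   ,  1.347]), 'wrist_force': array([ 0.09 , -0.433,  1.603]), 'torque': array([0.016, 0.005, 0.025]), 'grip_width': np.float64(61.629)}
[[ 2.2000e-01  9.3000e-01  2.8000e-01  5.0297e+02]
 [ 9.8000e-01 -2.1000e-01 -6.0000e-02 -1.1160e+01]
 [ 0.0000e+00  2.9000e-01 -9.6000e-01  4.6471e+02]]
8094 axial range [-10.7  -9.7   0.8  11.7  12.6]
centre off [ 0.29494565 -1.51269984] r 84.71962132086034 6733 -82.05536762116714 77.29950030237828 85.47785835556942
```

View pics/wr1.png

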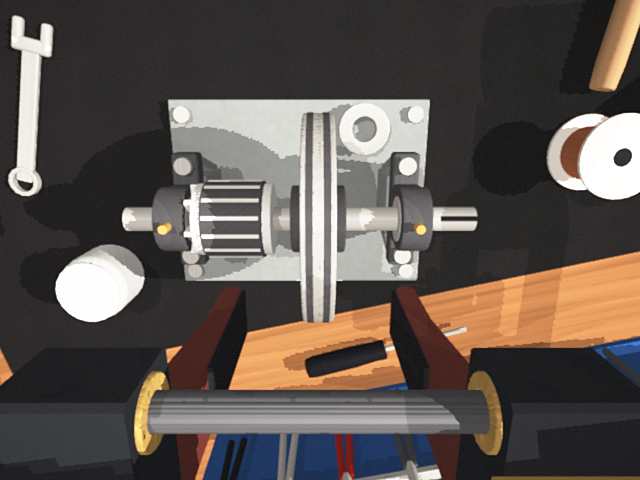

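The wrist view shows the rim (column ~318) centred between the jaws (columns ~240–400). Now I'll descend and grip.

Emit:
carry_out:
  motion:
    - [0.4, [0.05, 0.06, -4], 0]
    - [0.4, [0.05, 0.06, -7], 0]
    - [0.4, [0.05, 0.06, -9.5], 0]
    - [0.4, [0.05, 0.06, -11.5], 0]
    - [0.4, [0.05, 0.06, -12.4], 0]
    - [0.4, [0.05, 0.06, -12.4], 0]
    - [-1, [0.05, 0.06, -12.4], 0]
    - [-1, [0.05, 0.06, -12.4], 0]
    - [-1, [0.05, 0.06, -12.4], 0]
    - [-1, [0.05, 0.06, -12.4], 0]
    - [-1, [0.05, 0.06, -12.4], 0]
    - [-1, [0.05, 0.06, -12.4], 0]
    - [-1, [0.05, 0.06, -12.4], 0]

```text
clock: 4.8
ee_pos: [581.4, -29.0, 179.0]
ee_rot: [3.141, 0.0, 1.347]
wrist_force: [-0.5, -0.8, 2.8]
grip_width: 23.5
```

```bash
python3 - <<'E'
from h import *
s=manip.observe(); print({k:np.round(s[k],3) for k in s})
def rows(a,b,n):
    for i in range(1,n+1):
        t=a+(b-a)*i/n
        f=lambda t:np.array([7.3*np.sin(t)*.975,-7.3*np.sin(t)*.2215,7.3*np.cos(t)])
        print([-1,list((f(t)-f(a)).round(2)),0],end=",")
    print()
for k in range(4): rows(.3*k,.3*k+.3,10) if 0 else None
E
cat >> h.py <<'E'
def rows(a,b,n,g=-1,R=7.3):
    f=lambda t:np.array([R*np.sin(t)*.975,-R*np.sin(t)*.2215,R*np.cos(t)])
    print(a,b,"["+",".join(str([g,[float(x) for x in (f(a+(b-a)*i/n)-f(a)).round(2)],0]) for i in range(1,n+1))+"]")
E
python3 -c "
from h import *
for a in (0,.3,.6): rows(a,a+.3,6)
"
```

```text
{'clock': np.float64(4.8), 'joint_pos': array([-0.168,  0.375,  1.602, -0.   ,  1.163, -1.515]), 'dq': array([-0.   ,  0.001,  0.   , -0.001, -0.001,  0.001]), 'tau': array([  0.135, -48.654, -24.306,   0.147,  -0.166,   0.058]), 'ee_pos': array([581.415, -29.035, 178.993]), 'ee_rot': array([3.141, 0.   , 1.347]), 'wrist_force': array([-0.459, -0.769,  2.823]), 'torque': array([-0.045,  0.119,  0.109]), 'grip_width': np.float64(23.518)}
0 0.3 [[-1, [0.36, -0.08, -0.01], 0],[-1, [0.71, -0.16, -0.04], 0],[-1, [1.06, -0.24, -0.08], 0],[-1, [1.41, -0.32, -0.15], 0],[-1, [1.76, -0.4, -0.23], 0],[-1, [2.1, -0.48, -0.33], 0]]
0.3 0.6 [[-1, [0.34, -0.08, -0.12], 0],[-1, [0.67, -0.15, -0.25], 0],[-1, [0.99, -0.23, -0.4], 0],[-1, [1.31, -0.3, -0.57], 0],[-1, [1.62, -0.37, -0.75], 0],[-1, [1.92, -0.44, -0.95], 0]]
0.6 0.8999999999999999 [[-1, [0.29, -0.07, -0.21], 0],[-1, [0.57, -0.13, -0.44], 0],[-1, [0.83, -0.19, -0.68], 0],[-1, [1.09, -0.25, -0.94], 0],[-1, [1.33, -0.3, -1.21], 0],[-1, [1.56, -0.35, -1.49], 0]]
```

```bash
cat > log.py <<'E'
import sys,json
from h import *
s=manip.observe(); C=np.array([581.2,-28.9,124.5]); e=np.array([.975,-.2215,0])
p=s["ee_pos"]-C; x=p@e; z=p[2]+19; th=np.arctan2(x,z); r=np.hypot(x,z)
F=-s["wrist_force"]; t=np.array([np.cos(th)*e[0],np.cos(th)*e[1],-np.sin(th)]); u=np.array([np.sin(th)*e[0],np.sin(th)*e[1],np.cos(th)])
n=np.array([.2215,.975,0])
d=dict(dir=int(sys.argv[1]),th=th,r=r,Ft=F@t,Fr=F@u,Fn=F@n,T=F@t*r/1000,M=s["torque"]@n,clock=float(s["clock"]),F=list(s["wrist_force"]),tq=list(s["torque"]),grip=int(sys.argv[2]))
open("log.jsonl","a").write(json.dumps(d,default=float)+"\n")
print({k:round(float(v),3) for k,v in d.items() if k not in("F","tq")})
E
python3 log.py 0 1
```

```text
{'dir': 0.0, 'th': 0.003, 'r': 73.493, 'Ft': 0.286, 'Fr': -2.822, 'Fn': 0.852, 'T': 0.021, 'M': 0.106, 'clock': 4.8, 'grip': 1.0}
```

Emit:
carry_out:
  motion:
    - [-1, [0.36, -0.08, -0.01], 0]
    - [-1, [0.71, -0.16, -0.04], 0]
    - [-1, [1.06, -0.24, -0.08], 0]
    - [-1, [1.41, -0.32, -0.15], 0]
    - [-1, [1.76, -0.4, -0.23], 0]
    - [-1, [2.1, -0.48, -0.33], 0]

```text
clock: 5.4
ee_pos: [598.2, -32.8, 176.2]
ee_rot: [-3.134, 0.0, 1.347]
wrist_force: [-12.6, 1.4, 18.0]
grip_width: 23.9
```

```bash
python3 log.py 1 1;python3 -c "
from h import *
for a in (.9,.6,.3,0,-.3,-.6): rows(a,a-.3,6)
"
```

```text
{'dir': 1.0, 'th': 0.242, 'r': 72.8, 'Ft': 16.576, 'Fr': -14.486, 'Fn': 1.453, 'T': 1.207, 'M': 2.499, 'clock': 5.4, 'grip': 1.0}
0.9 0.6000000000000001 [[-1, [-0.23, 0.05, 0.28], 0],[-1, [-0.47, 0.11, 0.55], 0],[-1, [-0.72, 0.16, 0.8], 0],[-1, [-0.99, 0.22, 1.05], 0],[-1, [-1.27, 0.29, 1.27], 0],[-1, [-1.56, 0.35, 1.49], 0]]
0.6 0.3 [[-1, [-0.3, 0.07, 0.2], 0],[-1, [-0.61, 0.14, 0.38], 0],[-1, [-0.92, 0.21, 0.55], 0],[-1, [-1.25, 0.28, 0.7], 0],[-1, [-1.58, 0.36, 0.83], 0],[-1, [-1.92, 0.44, 0.95], 0]]
0.3 0.0 [[-1, [-0.34, 0.08, 0.1], 0],[-1, [-0.69, 0.16, 0.18], 0],[-1, [-1.04, 0.24, 0.24], 0],[-1, [-1.39, 0.32, 0.29], 0],[-1, [-1.75, 0.4, 0.32], 0],[-1, [-2.1, 0.48, 0.33], 0]]
0 -0.3 [[-1, [-0.36, 0.08, -0.01], 0],[-1, [-0.71, 0.16, -0.04], 0],[-1, [-1.06, 0.24, -0.08], 0],[-1, [-1.41, 0.32, -0.15], 0],[-1, [-1.76, 0.4, -0.23], 0],[-1, [-2.1, 0.48, -0.33], 0]]
-0.3 -0.6 [[-1, [-0.34, 0.08, -0.12], 0],[-1, [-0.67, 0.15, -0.25], 0],[-1, [-0.99, 0.23, -0.4], 0],[-1, [-1.31, 0.3, -0.57], 0],[-1, [-1.62, 0.37, -0.75], 0],[-1, [-1.92, 0.44, -0.95], 0]]
-0.6 -0.8999999999999999 [[-1, [-0.29, 0.07, -0.21], 0],[-1, [-0.57, 0.13, -0.44], 0],[-1, [-0.83, 0.19, -0.68], 0],[-1, [-1.09, 0.25, -0.94], 0],[-1, [-1.33, 0.3, -1.21], 0],[-1, [-1.56, 0.35, -1.49], 0]]
```

Emit:
carry_out:
  motion:
    - [-1, [0.34, -0.08, -0.12], 0]
    - [-1, [0.67, -0.15, -0.25], 0]
    - [-1, [0.99, -0.23, -0.4], 0]
    - [-1, [1.31, -0.3, -0.57], 0]
    - [-1, [1.62, -0.37, -0.75], 0]
    - [-1, [1.92, -0.44, -0.95], 0]

```text
clock: 6.0
ee_pos: [619.9, -37.8, 167.7]
ee_rot: [-3.139, 0.0, 1.347]
wrist_force: [-9.2, 0.1, 18.0]
grip_width: 24.1
```

```bash
python3 log.py 1 1; python3 - <<'E'
from h import *
for c in ["side","scene"]:
    im=manip.get_image(c); u,v=(339,225) if c=="side" else (312,210)
    cr=cv2.resize(im["pixels"][v-60:v+60,u-60:u+60],(400,400),interpolation=2); out=cr if c=="side" else np.hstack([out,cr])
cv2.imwrite("pics/crop2.png",out)
E
python3 log.py 0 1
```

```text
{'dir': 1.0, 'th': 0.569, 'r': 73.773, 'Ft': 17.229, 'Fr': -10.338, 'Fn': 1.906, 'T': 1.271, 'M': 1.804, 'clock': 6.0, 'grip': 1.0}
{'dir': 0.0, 'th': 0.577, 'r': 73.811, 'Ft': 12.741, 'Fr': -9.133, 'Fn': 0.964, 'T': 0.94, 'M': 1.446, 'clock': 6.1, 'grip': 1.0}
```

View pics/crop2.png

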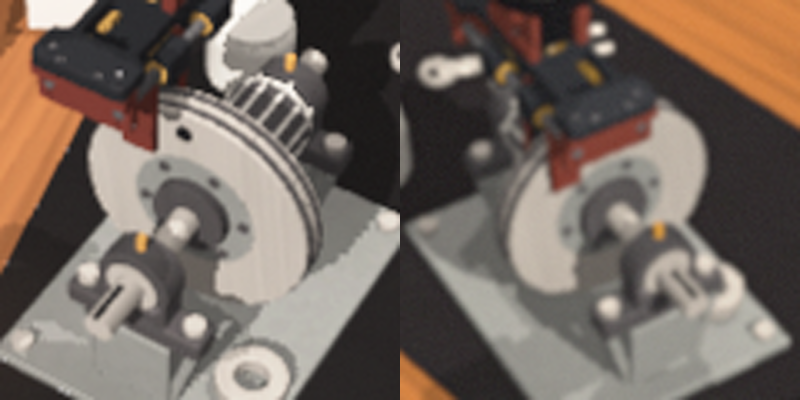

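The crop shows the hole has moved towards +x (side crop, (219,150) to (183,133)), so the wheel turns with the grip. Continuing the sweep.

Emit:
carry_out:
  motion:
    - [-1, [0.29, -0.07, -0.21], 0]
    - [-1, [0.57, -0.13, -0.44], 0]
    - [-1, [0.83, -0.19, -0.68], 0]
    - [-1, [1.09, -0.25, -0.94], 0]
    - [-1, [1.33, -0.3, -1.21], 0]
    - [-1, [1.56, -0.35, -1.49], 0]

```text
clock: 6.7
ee_pos: [638.2, -41.9, 153.8]
ee_rot: [3.139, 0.0, 1.347]
wrist_force: [-3.8, -0.1, 18.1]
grip_width: 23.8
```

```bash
python3 log.py 1 1
```

```text
{'dir': 1.0, 'th': 0.88, 'r': 75.797, 'Ft': 16.297, 'Fr': -8.71, 'Fn': 0.983, 'T': 1.235, 'M': 1.006, 'clock': 6.7, 'grip': 1.0}
```

Emit:
carry_out:
  motion:
    - [-1, [-0.23, 0.05, 0.28], 0]
    - [-1, [-0.47, 0.11, 0.55], 0]
    - [-1, [-0.72, 0.16, 0.8], 0]
    - [-1, [-0.99, 0.22, 1.05], 0]
    - [-1, [-1.27, 0.29, 1.27], 0]
    - [-1, [-1.56, 0.35, 1.49], 0]

```text
clock: 7.3
ee_pos: [622.5, -38.3, 165.0]
ee_rot: [3.14, -0.0, 1.347]
wrist_force: [4.6, -1.0, -7.9]
grip_width: 23.8
```

```bash
python3 log.py -1 1
```

```text
{'dir': -1.0, 'th': 0.618, 'r': 73.012, 'Ft': -8.454, 'Fr': 3.731, 'Fn': -0.093, 'T': -0.617, 'M': -1.252, 'clock': 7.3, 'grip': 1.0}
```

Emit:
carry_out:
  motion:
    - [-1, [-0.3, 0.07, 0.2], 0]
    - [-1, [-0.61, 0.14, 0.38], 0]
    - [-1, [-0.92, 0.21, 0.55], 0]
    - [-1, [-1.25, 0.28, 0.7], 0]
    - [-1, [-1.58, 0.36, 0.83], 0]
    - [-1, [-1.92, 0.44, 0.95], 0]

```text
clock: 7.9
ee_pos: [601.2, -33.5, 174.7]
ee_rot: [-3.14, 0.0, 1.347]
wrist_force: [4.2, -0.5, -15.9]
grip_width: 23.9
```

```bash
python3 log.py -1 1
```

```text
{'dir': -1.0, 'th': 0.288, 'r': 72.129, 'Ft': -8.529, 'Fr': 14.068, 'Fn': -0.397, 'T': -0.615, 'M': -1.054, 'clock': 7.9, 'grip': 1.0}
```

Emit:
carry_out:
  motion:
    - [-1, [-0.34, 0.08, 0.1], 0]
    - [-1, [-0.69, 0.16, 0.18], 0]
    - [-1, [-1.04, 0.24, 0.24], 0]
    - [-1, [-1.39, 0.32, 0.29], 0]
    - [-1, [-1.75, 0.4, 0.32], 0]
    - [-1, [-2.1, 0.48, 0.33], 0]

```text
clock: 8.5
ee_pos: [582.3, -29.2, 178.9]
ee_rot: [3.139, 0.0, 1.347]
wrist_force: [6.8, -1.7, -17.8]
grip_width: 23.8
```

```bash
python3 log.py -1 1
```

```text
{'dir': -1.0, 'th': 0.015, 'r': 73.381, 'Ft': -7.257, 'Fr': 17.686, 'Fn': 0.181, 'T': -0.532, 'M': -1.772, 'clock': 8.5, 'grip': 1.0}
```

Emit:
carry_out:
  motion:
    - [-1, [-0.36, 0.08, -0.01], 0]
    - [-1, [-0.71, 0.16, -0.04], 0]
    - [-1, [-1.06, 0.24, -0.08], 0]
    - [-1, [-1.41, 0.32, -0.15], 0]
    - [-1, [-1.76, 0.4, -0.23], 0]
    - [-1, [-2.1, 0.48, -0.33], 0]

```text
clock: 9.1
ee_pos: [565.2, -25.4, 178.4]
ee_rot: [3.13, 0.0, 1.347]
wrist_force: [9.1, -2.8, -3.6]
grip_width: 24.4
```

```bash
python3 log.py -1 1
```

```text
{'dir': -1.0, 'th': -0.221, 'r': 74.7, 'Ft': -8.451, 'Fr': 5.584, 'Fn': 0.732, 'T': -0.631, 'M': -2.132, 'clock': 9.1, 'grip': 1.0}
```

Emit:
carry_out:
  motion:
    - [-1, [-0.34, 0.08, -0.12], 0]
    - [-1, [-0.67, 0.15, -0.25], 0]
    - [-1, [-0.99, 0.23, -0.4], 0]
    - [-1, [-1.31, 0.3, -0.57], 0]
    - [-1, [-1.62, 0.37, -0.75], 0]
    - [-1, [-1.92, 0.44, -0.95], 0]

```text
clock: 9.7
ee_pos: [546.3, -21.1, 171.6]
ee_rot: [3.129, 0.0, 1.347]
wrist_force: [0.9, -3.6, 17.3]
grip_width: 23.5
```

```bash
python3 log.py -1 1
```

```text
{'dir': -1.0, 'th': -0.495, 'r': 75.139, 'Ft': -9.641, 'Fr': -14.403, 'Fn': 3.286, 'T': -0.724, 'M': -0.728, 'clock': 9.7, 'grip': 1.0}
```

Emit:
carry_out:
  motion:
    - [-1, [-0.29, 0.07, -0.21], 0]
    - [-1, [-0.57, 0.13, -0.44], 0]
    - [-1, [-0.83, 0.19, -0.68], 0]
    - [-1, [-1.09, 0.25, -0.94], 0]
    - [-1, [-1.33, 0.3, -1.21], 0]
    - [-1, [-1.56, 0.35, -1.49], 0]

```text
clock: 10.3
ee_pos: [528.3, -17.0, 155.9]
ee_rot: [3.134, 0.0, 1.347]
wrist_force: [-3.2, -1.3, 18.1]
grip_width: 23.8
```

```bash
python3 log.py -1 1; python3 -c "
from h import *
for a in (-.9,-.6,-.3): rows(a,a+.3,6)
"
```

```text
{'dir': -1.0, 'th': -0.821, 'r': 74.034, 'Ft': -11.332, 'Fr': -14.427, 'Fn': 1.964, 'T': -0.839, 'M': -0.033, 'clock': 10.3, 'grip': 1.0}
-0.9 -0.6000000000000001 [[-1, [0.23, -0.05, 0.28], 0],[-1, [0.47, -0.11, 0.55], 0],[-1, [0.72, -0.16, 0.8], 0],[-1, [0.99, -0.22, 1.05], 0],[-1, [1.27, -0.29, 1.27], 0],[-1, [1.56, -0.35, 1.49], 0]]
-0.6 -0.3 [[-1, [0.3, -0.07, 0.2], 0],[-1, [0.61, -0.14, 0.38], 0],[-1, [0.92, -0.21, 0.55], 0],[-1, [1.25, -0.28, 0.7], 0],[-1, [1.58, -0.36, 0.83], 0],[-1, [1.92, -0.44, 0.95], 0]]
-0.3 0.0 [[-1, [0.34, -0.08, 0.1], 0],[-1, [0.69, -0.16, 0.18], 0],[-1, [1.04, -0.24, 0.24], 0],[-1, [1.39, -0.32, 0.29], 0],[-1, [1.75, -0.4, 0.32], 0],[-1, [2.1, -0.48, 0.33], 0]]
```

Emit:
carry_out:
  motion:
    - [-1, [0.23, -0.05, 0.28], 0]
    - [-1, [0.47, -0.11, 0.55], 0]
    - [-1, [0.72, -0.16, 0.8], 0]
    - [-1, [0.99, -0.22, 1.05], 0]
    - [-1, [1.27, -0.29, 1.27], 0]
    - [-1, [1.56, -0.35, 1.49], 0]

```text
clock: 10.9
ee_pos: [538.7, -19.4, 164.6]
ee_rot: [-3.136, 0.001, 1.347]
wrist_force: [-5.0, -0.5, -19.2]
grip_width: 23.8
```

```bash
python3 log.py 1 1
```

```text
{'dir': 1.0, 'th': -0.634, 'r': 73.425, 'Ft': 15.176, 'Fr': 12.666, 'Fn': 1.611, 'T': 1.114, 'M': 1.209, 'clock': 10.9, 'grip': 1.0}
```

Emit:
carry_out:
  motion:
    - [-1, [0.3, -0.07, 0.2], 0]
    - [-1, [0.61, -0.14, 0.38], 0]
    - [-1, [0.92, -0.21, 0.55], 0]
    - [-1, [1.25, -0.28, 0.7], 0]
    - [-1, [1.58, -0.36, 0.83], 0]
    - [-1, [1.92, -0.44, 0.95], 0]

```text
clock: 11.5
ee_pos: [556.2, -23.3, 173.6]
ee_rot: [-3.132, 0.001, 1.347]
wrist_force: [-10.8, 0.2, -17.4]
grip_width: 24.3
```

```bash
python3 log.py 1 1
```

```text
{'dir': 1.0, 'th': -0.36, 'r': 72.793, 'Ft': 16.004, 'Fr': 12.611, 'Fn': 2.183, 'T': 1.165, 'M': 1.981, 'clock': 11.5, 'grip': 1.0}
```

Emit:
carry_out:
  motion:
    - [-1, [0.34, -0.08, 0.1], 0]
    - [-1, [0.69, -0.16, 0.18], 0]
    - [-1, [1.04, -0.24, 0.24], 0]
    - [-1, [1.39, -0.32, 0.29], 0]
    - [-1, [1.75, -0.4, 0.32], 0]
    - [-1, [2.1, -0.48, 0.33], 0]

```text
clock: 12.1
ee_pos: [575.7, -27.7, 177.6]
ee_rot: [-3.13, 0.001, 1.347]
wrist_force: [-15.3, 1.9, -7.3]
grip_width: 23.6
```

```bash
python3 log.py 1 1
cat > fit.py <<'E'
import json,numpy as np
L=[json.loads(l) for l in open("log.jsonl")]; L=[l for l in L if l["dir"]]
g=np.array([l["dir"] for l in L]);th=np.array([l["th"]+l.get("off",0) for l in L]);T=np.array([l["T"] for l in L])
M=np.array([l["M"] for l in L]); Fe=np.array([-np.dot(l["F"],[.975,-.2215,0]) for l in L])
o=np.ones(len(L))
def rep(name,X,y,ci=(1,2)):
    x,_,rk,_=np.linalg.lstsq(X,y,rcond=None); e=y-X@x; s=np.sqrt(e@e/max(1,len(y)-X.shape[1])); C=np.linalg.inv(X.T@X)*s*s
    a,b=x[1],x[2]; A=np.hypot(a,b); ph=np.arctan2(b,a)
    J=np.array([-b,a])/A**2; sd=np.sqrt(J@C[1:3,1:3]@J)
    print(name,"coef",x.round(3),"amp %.3f"%A,"resid %.3f"%s,"phase %.3f +- %.3f"%(ph,sd)); print("  e",e.round(2))
# T_applied = D*g + A*cos(th)+B*sin(th)
rep("force",np.c_[g,np.cos(th),np.sin(th)],T)
# full wrench: T + Mpad, Mpad = -(M) - h*Fe ; tool moment sign
rep("wrench",np.c_[g,np.cos(th),np.sin(th),M,Fe],T)
rep("wrench fixed M=1",np.c_[g,np.cos(th),np.sin(th),Fe],T-M)
E
python3 fit.py
```

```text
{'dir': 1.0, 'th': -0.078, 'r': 72.282, 'Ft': 15.846, 'Fr': 6.058, 'Fn': 1.511, 'T': 1.145, 'M': 3.011, 'clock': 12.1, 'grip': 1.0}
force coef [0.916 0.303 0.137] amp 0.332 resid 0.043 phase 0.424 +- 0.076
  e [-0.04  0.03  0.02 -0.03 -0.03  0.08  0.02 -0.01 -0.03  0.04  0.01 -0.06]
wrench coef [ 1.058  0.306  0.125 -0.231  0.032] amp 0.330 resid 0.022 phase 0.388 +- 0.047
  e [-0.01  0.02  0.   -0.02  0.01  0.03 -0.03  0.01  0.    0.01 -0.02 -0.01]
wrench fixed M=1 coef [ 0.579  0.412  0.074 -0.18 ] amp 0.418 resid 0.114 phase 0.178 +- 0.183
  e [-0.02  0.11 -0.01 -0.01 -0.15  0.15 -0.01 -0.04  0.06 -0.11  0.14 -0.1 ]
```

Going by force, the heavy side hangs about 1.17 rad short of straight down, in the -θ direction. I'll turn it that way, regrip on the +x side and sweep around the null.

Emit:
carry_out:
  motion:
    - [-1, [-0.36, 0.08, -0.01], 0]
    - [-1, [-0.71, 0.16, -0.04], 0]
    - [-1, [-1.06, 0.24, -0.08], 0]
    - [-1, [-1.41, 0.32, -0.15], 0]
    - [-1, [-1.76, 0.4, -0.23], 0]
    - [-1, [-2.1, 0.48, -0.33], 0]
    - [-1, [-2.44, 0.56, -0.45], 0]
    - [-1, [-2.77, 0.63, -0.58], 0]
    - [-1, [-3.09, 0.71, -0.73], 0]
    - [-1, [-3.41, 0.78, -0.9], 0]
    - [-1, [-3.72, 0.85, -1.08], 0]
    - [-1, [-4.02, 0.92, -1.28], 0]

```text
clock: 13.3
ee_pos: [552.1, -22.4, 173.3]
ee_rot: [3.118, 0.0, 1.347]
wrist_force: [3.4, -3.3, 17.0]
grip_width: 23.8
```

```bash
python3 log.py -1 1; python3 -c "
from h import *
manip.get_image('side');manip.get_image('side')"; python3 log.py 0 1
```

```text
{'dir': -1.0, 'th': -0.414, 'r': 74.075, 'Ft': -10.561, 'Fr': -13.971, 'Fn': 2.433, 'T': -0.782, 'M': -0.986, 'clock': 13.3, 'grip': 1.0}
{'dir': 0.0, 'th': -0.429, 'r': 74.128, 'Ft': -7.738, 'Fr': -9.233, 'Fn': 2.178, 'T': -0.574, 'M': -1.088, 'clock': 13.4, 'grip': 1.0}
```

Emit:
carry_out:
  motion:
    - [0.4, [0, 0, 0], 0]
    - [0.4, [0, 0, 0], 0]
    - [0.4, [0, 0, 0], 0]
    - [0.4, [0, 0, 3], 0]
    - [0.4, [0, 0, 7], 0]
    - [0.4, [2, -0.45, 8], 0]
    - [0.4, [5, -1.13, 8], 0]
    - [0.4, [8.04, -1.84, 7], 0]
    - [0.4, [8.04, -1.84, 3], 0]
    - [0.4, [8.04, -1.84, 0.8], 0]
    - [0.4, [8.04, -1.84, 0], 0]
    - [0.4, [8.04, -1.84, 0], 0]

```text
clock: 14.6
ee_pos: [620.7, -37.9, 164.7]
ee_rot: [-3.139, 0.0, 1.347]
wrist_force: [-0.1, -0.7, -0.0]
grip_width: 61.5
```

Emit:
carry_out:
  motion:
    - [-1, [0, 0, 0], 0]
    - [-1, [0, 0, 0], 0]
    - [-1, [0, 0, 0], 0]
    - [-1, [0, 0, 0], 0]
    - [-1, [0, 0, 0], 0]
    - [-1, [0, 0, 0], 0]

```text
clock: 15.2
ee_pos: [621.6, -38.1, 166.3]
ee_rot: [3.141, 0.0, 1.347]
wrist_force: [-0.6, 0.4, 2.3]
grip_width: 23.9
```

```bash
python3 log.py 0 2; tail -3 log.jsonl | cut -c1-120; python3 - <<'E'
from h import *
im=manip.get_image("side"); u,v=(339,225)
a=cv2.resize(im["pixels"][v-60:v+60,u-60:u+60],(400,400),interpolation=2)
im=manip.get_image("scene"); u,v=(312,210)
b=cv2.resize(im["pixels"][v-60:v+60,u-60:u+60],(400,400),interpolation=2)
cv2.imwrite("pics/crop3.png",np.hstack([a,b]))
E
```

```text
{'dir': 0.0, 'th': 0.598, 'r': 73.631, 'Ft': 1.853, 'Fr': -1.567, 'Fn': -0.25, 'T': 0.136, 'M': 0.114, 'clock': 15.2, 'grip': 2.0}
{"dir": -1, "th": -0.4142628423864952, "r": 74.07477577047366, "Ft": -10.560883069879656, "Fr": -13.970668052675553, "Fn
{"dir": 0, "th": -0.42863555464662995, "r": 74.12753185590051, "Ft": -7.738192230370451, "Fr": -9.232761949402544, "Fn":
{"dir": 0, "th": 0.5982641629391846, "r": 73.63100365250044, "Ft": 1.8526780345434104, "Fr": -1.567085369624167, "Fn": -
```

View pics/crop3.png

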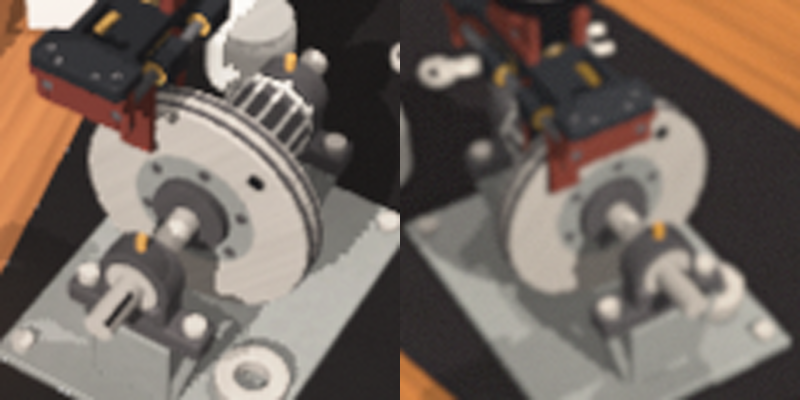

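```bash
cat >> h.py <<'E'
C0=np.array([581.2,-28.9,124.5]);N=np.array([.2215,.975,0]);E_=np.array([.975,-.2215,0])
def ang(im,u,v):
    I=np.linalg.inv(im["world_to_cam"]); o=I[:3,3]; d=I[:3,:3]@[(u-im["cx"])/im["fx"],(v-im["cy"])/im["fy"],1]
    p=o+d*((C0+12*N-o)@N/(d@N))-C0
    return np.arctan2(p@E_,p[2]),np.hypot(p@E_,p[2])
def hole(cam,guess):
    "subpixel centre of the darkest blob near the expected hole place"
    im=manip.get_image(cam); return refine(im,im["pixels"],guess)
def refine(im,px,guess):
    g=cv2.cvtColor(px,cv2.COLOR_BGR2GRAY).astype(float); u,v=[int(round(x)) for x in guess]
    w=g[v-4:v+5,u-4:u+5]; k=np.clip(np.percentile(w,60)-w-25,0,None); vv,uu=np.mgrid[v-4:v+5,u-4:u+5]
    uc,vc=(k*uu).sum()/k.sum(),(k*vv).sum()/k.sum()
    return (uc,vc),ang(im,uc,vc)
def proj(im,th,R=68):
    p=C0+12*N+R*np.sin(th)*E_+[0,0,R*np.cos(th)]; c=im["world_to_cam"]@np.r_[p,1]
    return im["fx"]*c[0]/c[2]+im["cx"],im["fy"]*c[1]/c[2]+im["cy"]
E
python3 - <<'E'
from h import *
im=manip.get_image("side"); p0=cv2.imread("pics/side0.png")
print("t0",refine(im,p0,(279+219*.3,165+150*.3)))
print("now",refine(im,im["pixels"],(279+256*.3,165+183*.3)))
print("mid (viewed)",ang(im,279+183*.3,165+133*.3))
im=manip.get_image("scene"); p0=cv2.imread("pics/scene0.png")
print("t0",refine(im,p0,(252+230*.3,150+131*.3)));print("now",refine(im,im["pixels"],(252+262*.3,150+131*.3)))
for a in (.6,.3,0,-.3): rows(a,a-.3,6)
E
```

```text
t0 ((np.float64(344.3670573719926), np.float64(209.916101172116)), (np.float64(-0.2300882848169011), np.float64(67.18049876116562)))
now ((np.float64(355.27650849443467), np.float64(219.48096074985355)), (np.float64(-0.6915941139808428), np.float64(66.95699677684784)))
mid (viewed) (np.float64(0.1569840209508975), np.float64(67.17896852548958))
t0 ((np.float64(320.2916666666667), np.float64(189.18194444444444)), (np.float64(-0.24404233603474065), np.float64(70.0073164293743)))
now ((np.float64(329.31701631701634), np.float64(189.06993006993008)), (np.float64(-0.6490287033533413), np.float64(70.5032319575079)))
0.6 0.3 [[-1, [-0.3, 0.07, 0.2], 0],[-1, [-0.61, 0.14, 0.38], 0],[-1, [-0.92, 0.21, 0.55], 0],[-1, [-1.25, 0.28, 0.7], 0],[-1, [-1.58, 0.36, 0.83], 0],[-1, [-1.92, 0.44, 0.95], 0]]
0.3 0.0 [[-1, [-0.34, 0.08, 0.1], 0],[-1, [-0.69, 0.16, 0.18], 0],[-1, [-1.04, 0.24, 0.24], 0],[-1, [-1.39, 0.32, 0.29], 0],[-1, [-1.75, 0.4, 0.32], 0],[-1, [-2.1, 0.48, 0.33], 0]]
0 -0.3 [[-1, [-0.36, 0.08, -0.01], 0],[-1, [-0.71, 0.16, -0.04], 0],[-1, [-1.06, 0.24, -0.08], 0],[-1, [-1.41, 0.32, -0.15], 0],[-1, [-1.76, 0.4, -0.23], 0],[-1, [-2.1, 0.48, -0.33], 0]]
-0.3 -0.6 [[-1, [-0.34, 0.08, -0.12], 0],[-1, [-0.67, 0.15, -0.25], 0],[-1, [-0.99, 0.23, -0.4], 0],[-1, [-1.31, 0.3, -0.57], 0],[-1, [-1.62, 0.37, -0.75], 0],[-1, [-1.92, 0.44, -0.95], 0]]
```

The hole gives an absolute angle: -0.235 at the start, -0.67 now. The hand creeps somewhat against the wheel, so from here I take the wheel angle from the hole at each reading.

```bash
cat >> h.py <<'E'
def wheel_angle(ga,span=.35,cams=("side","scene")):
    out=[]
    for c in cams:
        im=manip.get_image(c); g=cv2.GaussianBlur(cv2.cvtColor(im["pixels"],cv2.COLOR_BGR2GRAY),(0,0),.7).astype(np.float32)
        a=np.arange(ga-span,ga+span,.01); uv=np.array([proj(im,t) for t in a],np.float32)
        s=cv2.remap(g,uv[:,:1],uv[:,1:],cv2.INTER_LINEAR)[:,0]; k=np.clip(np.median(s)-s-.5*(np.median(s)-s.min()),0,None)
        out.append((float((k*a).sum()/k.sum()),float(np.median(s)-s.min())))
    return out
E
cat >> log.py <<'E'
if len(sys.argv)>3:
    h=wheel_angle(float(sys.argv[3])); print("hole",[(round(a,3),round(b)) for a,b in h]); d["hole"]=h
    L=open("log.jsonl").read().splitlines(); L[-1]=json.dumps(d,default=float); open("log.jsonl","w").write("\n".join(L)+"\n")
E
python3 log.py 0 2 -0.67
```

```text
{'dir': 0.0, 'th': 0.599, 'r': 73.638, 'Ft': 3.638, 'Fr': -3.546, 'Fn': 1.243, 'T': 0.268, 'M': 0.175, 'clock': 15.4, 'grip': 2.0}
hole [(-0.692, 142), (-0.422, 34)]
```

Emit:
carry_out:
  motion:
    - [-1, [-0.3, 0.07, 0.2], 0]
    - [-1, [-0.61, 0.14, 0.38], 0]
    - [-1, [-0.92, 0.21, 0.55], 0]
    - [-1, [-1.25, 0.28, 0.7], 0]
    - [-1, [-1.58, 0.36, 0.83], 0]
    - [-1, [-1.92, 0.44, 0.95], 0]

```text
clock: 16.1
ee_pos: [603.8, -34.1, 174.1]
ee_rot: [3.139, 0.0, 1.347]
wrist_force: [6.6, -1.8, -12.6]
grip_width: 24.0
```

```bash
python3 log.py -1 2 -0.9
```

```text
{'dir': -1.0, 'th': 0.326, 'r': 72.383, 'Ft': -10.486, 'Fr': 9.711, 'Fn': 0.345, 'T': -0.759, 'M': -1.646, 'clock': 16.1, 'grip': 2.0}
hole [(-0.899, 141), (-0.898, 72)]
```

Emit:
carry_out:
  motion:
    - [-1, [-0.34, 0.08, 0.1], 0]
    - [-1, [-0.69, 0.16, 0.18], 0]
    - [-1, [-1.04, 0.24, 0.24], 0]
    - [-1, [-1.39, 0.32, 0.29], 0]
    - [-1, [-1.75, 0.4, 0.32], 0]
    - [-1, [-2.1, 0.48, 0.33], 0]

```text
clock: 16.8
ee_pos: [584.4, -29.7, 177.9]
ee_rot: [3.135, 0.0, 1.347]
wrist_force: [10.1, -2.6, -12.6]
grip_width: 23.8
```

```bash
python3 log.py -1 2 -1.2
```

```text
{'dir': -1.0, 'th': 0.046, 'r': 72.479, 'Ft': -10.952, 'Fr': 12.072, 'Fn': 0.315, 'T': -0.794, 'M': -2.223, 'clock': 16.8, 'grip': 2.0}
hole [(-1.108, 139), (-1.091, 76)]
```

Emit:
carry_out:
  motion:
    - [-1, [-0.36, 0.08, -0.01], 0]
    - [-1, [-0.71, 0.16, -0.04], 0]
    - [-1, [-1.06, 0.24, -0.08], 0]
    - [-1, [-1.41, 0.32, -0.15], 0]
    - [-1, [-1.76, 0.4, -0.23], 0]
    - [-1, [-2.1, 0.48, -0.33], 0]

```text
clock: 17.5
ee_pos: [566.9, -25.8, 177.3]
ee_rot: [3.128, 0.0, 1.347]
wrist_force: [11.5, -3.9, 1.7]
grip_width: 24.3
```

```bash
python3 log.py -1 2 -1.45
```

```text
{'dir': -1.0, 'th': -0.201, 'r': 73.273, 'Ft': -12.157, 'Fr': 0.693, 'Fn': 1.287, 'T': -0.891, 'M': -2.446, 'clock': 17.5, 'grip': 2.0}
hole [(-1.288, 139), (-1.259, 76)]
```

Emit:
carry_out:
  motion:
    - [-1, [-0.34, 0.08, -0.12], 0]
    - [-1, [-0.67, 0.15, -0.25], 0]
    - [-1, [-0.99, 0.23, -0.4], 0]
    - [-1, [-1.31, 0.3, -0.57], 0]
    - [-1, [-1.62, 0.37, -0.75], 0]
    - [-1, [-1.92, 0.44, -0.95], 0]

```text
clock: 18.2
ee_pos: [547.5, -21.3, 170.3]
ee_rot: [3.127, 0.0, 1.347]
wrist_force: [3.1, -3.1, 21.0]
grip_width: 23.9
```

```bash
python3 log.py -1 2 -1.75
```

```text
{'dir': -1.0, 'th': -0.49, 'r': 73.436, 'Ft': -13.175, 'Fr': -16.794, 'Fn': 2.285, 'T': -0.968, 'M': -0.994, 'clock': 18.2, 'grip': 2.0}
hole [(-1.509, 141), (-1.479, 81)]
```

Emit:
carry_out:
  motion:
    - [-1, [-0.29, 0.07, -0.21], 0]
    - [-1, [-0.57, 0.13, -0.44], 0]
    - [-1, [-0.83, 0.19, -0.68], 0]
    - [-1, [-1.09, 0.25, -0.94], 0]
    - [-1, [-1.33, 0.3, -1.21], 0]
    - [-1, [-1.56, 0.35, -1.49], 0]

```text
clock: 18.9
ee_pos: [528.9, -17.1, 154.3]
ee_rot: [3.133, 0.0, 1.347]
wrist_force: [-1.7, -1.3, 21.2]
grip_width: 23.9
```

```bash
python3 log.py -1 2 -1.75
```

```text
{'dir': -1.0, 'th': -0.831, 'r': 72.482, 'Ft': -14.74, 'Fr': -15.342, 'Fn': 1.605, 'T': -1.068, 'M': -0.214, 'clock': 18.9, 'grip': 2.0}
hole [(-1.777, 136), (-1.74, 80)]
```

Emit:
carry_out:
  motion:
    - [-1, [0.23, -0.05, 0.28], 0]
    - [-1, [0.47, -0.11, 0.55], 0]
    - [-1, [0.72, -0.16, 0.8], 0]
    - [-1, [0.99, -0.22, 1.05], 0]
    - [-1, [1.27, -0.29, 1.27], 0]
    - [-1, [1.56, -0.35, 1.49], 0]

```text
clock: 19.6
ee_pos: [539.2, -19.5, 164.7]
ee_rot: [-3.137, 0.001, 1.347]
wrist_force: [-0.6, -1.8, -20.3]
grip_width: 23.9
```

```bash
python3 log.py 1 2 -1.6
```

```text
{'dir': 1.0, 'th': -0.629, 'r': 73.241, 'Ft': 12.111, 'Fr': 16.291, 'Fn': 1.899, 'T': 0.887, 'M': 0.492, 'clock': 19.6, 'grip': 2.0}
hole [(-1.604, 136), (-1.551, 74)]
```

Emit:
carry_out:
  motion:
    - [-1, [0.3, -0.07, 0.2], 0]
    - [-1, [0.61, -0.14, 0.38], 0]
    - [-1, [0.92, -0.21, 0.55], 0]
    - [-1, [1.25, -0.28, 0.7], 0]
    - [-1, [1.58, -0.36, 0.83], 0]
    - [-1, [1.92, -0.44, 0.95], 0]

```text
clock: 20.3
ee_pos: [558.2, -23.8, 174.9]
ee_rot: [-3.137, 0.0, 1.347]
wrist_force: [-8.2, 0.5, -16.2]
grip_width: 23.5
```

```bash
python3 log.py 1 2 -1.4
```

```text
{'dir': 1.0, 'th': -0.327, 'r': 73.288, 'Ft': 12.889, 'Fr': 12.73, 'Fn': 1.352, 'T': 0.945, 'M': 1.595, 'clock': 20.3, 'grip': 2.0}
hole [(-1.365, 138), (-1.322, 78)]
```

Emit:
carry_out:
  motion:
    - [-1, [0.34, -0.08, 0.1], 0]
    - [-1, [0.69, -0.16, 0.18], 0]
    - [-1, [1.04, -0.24, 0.24], 0]
    - [-1, [1.39, -0.32, 0.29], 0]
    - [-1, [1.75, -0.4, 0.32], 0]
    - [-1, [2.1, -0.48, 0.33], 0]

```text
clock: 21.0
ee_pos: [577.6, -28.2, 178.6]
ee_rot: [-3.134, 0.001, 1.347]
wrist_force: [-13.1, 0.7, -6.6]
grip_width: 23.7
```

```bash
python3 log.py 1 2 -1.2
```

```text
{'dir': 1.0, 'th': -0.05, 'r': 73.239, 'Ft': 13.243, 'Fr': 5.979, 'Fn': 2.266, 'T': 0.97, 'M': 2.529, 'clock': 21.0, 'grip': 2.0}
hole [(-1.162, 142), (-1.126, 70)]
```

Emit:
carry_out:
  motion:
    - [-1, [0.36, -0.08, -0.01], 0]
    - [-1, [0.71, -0.16, -0.04], 0]
    - [-1, [1.06, -0.24, -0.08], 0]
    - [-1, [1.41, -0.32, -0.15], 0]
    - [-1, [1.76, -0.4, -0.23], 0]
    - [-1, [2.1, -0.48, -0.33], 0]

```text
clock: 21.7
ee_pos: [599.8, -33.2, 177.1]
ee_rot: [-3.137, 0.0, 1.347]
wrist_force: [-14.0, 1.4, 2.7]
grip_width: 24.0
```

```bash
python3 log.py 1 2 -0.95
```

```text
{'dir': 1.0, 'th': 0.261, 'r': 74.143, 'Ft': 14.154, 'Fr': 0.982, 'Fn': 1.711, 'T': 1.049, 'M': 2.702, 'clock': 21.7, 'grip': 2.0}
hole [(-0.945, 140), (-0.926, 75)]
```

Emit:
carry_out:
  motion:
    - [-1, [0.34, -0.08, -0.12], 0]
    - [-1, [0.67, -0.15, -0.25], 0]
    - [-1, [0.99, -0.23, -0.4], 0]
    - [-1, [1.31, -0.3, -0.57], 0]
    - [-1, [1.62, -0.37, -0.75], 0]
    - [-1, [1.92, -0.44, -0.95], 0]

```text
clock: 22.4
ee_pos: [621.8, -38.2, 169.7]
ee_rot: [3.14, 0.0, 1.347]
wrist_force: [-11.7, -0.7, 8.8]
grip_width: 23.7
```

```bash
python3 log.py 1 2 -0.75
```

```text
{'dir': 1.0, 'th': 0.576, 'r': 76.533, 'Ft': 14.198, 'Fr': -1.252, 'Fn': 3.267, 'T': 1.087, 'M': 2.271, 'clock': 22.4, 'grip': 2.0}
hole [(-0.72, 150), (-0.586, 55)]
```

```bash
cat > fit2.py <<'E'
import json,numpy as np
from scipy.optimize import least_squares
L=[l for l in map(json.loads,open("log.jsonl")) if l["dir"]]
def fit(S,name,full):
    g=np.array([l["dir"] for l in S],float);T=np.array([l["T"] for l in S]); gr=np.array([l["grip"] for l in S])
    h=np.array([l["hole"][0][0] if "hole" in l else -.235+.8*l["th"]-.0*l["dir"] for l in S])
    M=np.array([l["M"] for l in S]);Fe=np.array([-np.dot(l["F"],[.975,-.2215,0]) for l in S]);Ft=np.array([l["Ft"] for l in S]);Fr=np.array([l["Fr"] for l in S])
    for mode in ("const pad","+M,Fe free","pad moment on"):
        if mode=="const pad": f=lambda p:p[0]*g+p[1]*np.sin(h-p[2])-T; x0=[.9,.35,-1.4]
        elif mode[0]=="+": f=lambda p:p[0]*g+p[1]*np.sin(h-p[2])+p[3]*M+p[4]*Fe-T; x0=[.9,.35,-1.4,0,0]
        else: f=lambda p:p[0]*g+p[1]*np.sin(h-p[2])-p[3]*Fe-(T-M); x0=[.5,.35,-1.4,.2]
        r=least_squares(f,x0); s=np.sqrt(2*r.cost/(len(g)-len(x0))); C=np.linalg.inv(r.jac.T@r.jac)*s*s
        print(name,mode,r.x.round(3),"sd h0 %.3f res %.3f"%(C[2,2]**.5,s))
    
fit([l for l in L if l["grip"]>=2],"grip2+",0); fit(L,"all",0)
E
python3 fit2.py
```

```text
grip2+ const pad [ 0.919  0.311 -1.395] sd h0 0.033 res 0.028
grip2+ +M,Fe free [ 0.998  0.309 -1.397 -0.12   0.016] sd h0 0.024 res 0.018
grip2+ pad moment on [ 0.528  0.373 -1.5    0.17 ] sd h0 0.098 res 0.085
all const pad [ 0.921  0.316 -1.363] sd h0 0.040 res 0.041
all +M,Fe free [ 1.071  0.313 -1.362 -0.275  0.041] sd h0 0.027 res 0.025
all pad moment on [ 0.557  0.375 -1.496  0.174] sd h0 0.099 res 0.110
```

Null at about hole angle -1.39 (±0.04). To check that with a different grip, I drive there, regrip at +0.4 (which also leaves the top free) and sweep again.

```bash
python3 -c "
from h import *
rows(.6,-.45,14); rows(-.45,.4,1,.4)
for a,b in ((.4,.65),(.65,.9),(.9,.6),(.4,.15),(.15,-.15),(-.15,-.45)): rows(a,b,6 if b!=.65 else 6)"
```

```text
0.6 -0.45 [[-1, [-0.45, 0.1, 0.29], 0],[-1, [-0.92, 0.21, 0.55], 0],[-1, [-1.41, 0.32, 0.77], 0],[-1, [-1.92, 0.44, 0.95], 0],[-1, [-2.43, 0.55, 1.09], 0],[-1, [-2.96, 0.67, 1.19], 0],[-1, [-3.49, 0.79, 1.25], 0],[-1, [-4.02, 0.91, 1.28], 0],[-1, [-4.55, 1.03, 1.25], 0],[-1, [-5.08, 1.15, 1.19], 0],[-1, [-5.61, 1.27, 1.09], 0],[-1, [-6.12, 1.39, 0.95], 0],[-1, [-6.63, 1.51, 0.77], 0],[-1, [-7.11, 1.62, 0.55], 0]]
-0.45 0.4 [[0.4, [5.87, -1.33, 0.15], 0]]
0.4 0.65 [[-1, [0.27, -0.06, -0.12], 0],[-1, [0.54, -0.12, -0.26], 0],[-1, [0.8, -0.18, -0.41], 0],[-1, [1.05, -0.24, -0.56], 0],[-1, [1.3, -0.29, -0.73], 0],[-1, [1.54, -0.35, -0.91], 0]]
0.65 0.9 [[-1, [0.23, -0.05, -0.19], 0],[-1, [0.46, -0.1, -0.39], 0],[-1, [0.67, -0.15, -0.6], 0],[-1, [0.88, -0.2, -0.81], 0],[-1, [1.08, -0.25, -1.04], 0],[-1, [1.27, -0.29, -1.27], 0]]
0.9 0.6 [[-1, [-0.23, 0.05, 0.28], 0],[-1, [-0.47, 0.11, 0.55], 0],[-1, [-0.72, 0.16, 0.8], 0],[-1, [-0.99, 0.22, 1.05], 0],[-1, [-1.27, 0.29, 1.27], 0],[-1, [-1.56, 0.35, 1.49], 0]]
0.4 0.15 [[-1, [-0.28, 0.06, 0.11], 0],[-1, [-0.56, 0.13, 0.21], 0],[-1, [-0.84, 0.19, 0.3], 0],[-1, [-1.13, 0.26, 0.38], 0],[-1, [-1.42, 0.32, 0.44], 0],[-1, [-1.71, 0.39, 0.49], 0]]
0.15 -0.15 [[-1, [-0.35, 0.08, 0.05], 0],[-1, [-0.71, 0.16, 0.07], 0],[-1, [-1.06, 0.24, 0.08], 0],[-1, [-1.42, 0.32, 0.07], 0],[-1, [-1.77, 0.4, 0.05], 0],[-1, [-2.13, 0.48, 0.0], 0]]
-0.15 -0.45 [[-1, [-0.35, 0.08, -0.06], 0],[-1, [-0.7, 0.16, -0.14], 0],[-1, [-1.04, 0.24, -0.24], 0],[-1, [-1.38, 0.31, -0.36], 0],[-1, [-1.71, 0.39, -0.49], 0],[-1, [-2.03, 0.46, -0.64], 0]]
```

Emit:
carry_out:
  motion:
    - [-1, [-0.45, 0.1, 0.29], 0]
    - [-1, [-0.92, 0.21, 0.55], 0]
    - [-1, [-1.41, 0.32, 0.77], 0]
    - [-1, [-1.92, 0.44, 0.95], 0]
    - [-1, [-2.43, 0.55, 1.09], 0]
    - [-1, [-2.96, 0.67, 1.19], 0]
    - [-1, [-3.49, 0.79, 1.25], 0]
    - [-1, [-4.02, 0.91, 1.28], 0]
    - [-1, [-4.55, 1.03, 1.25], 0]
    - [-1, [-5.08, 1.15, 1.19], 0]
    - [-1, [-5.61, 1.27, 1.09], 0]
    - [-1, [-6.12, 1.39, 0.95], 0]
    - [-1, [-6.63, 1.51, 0.77], 0]
    - [-1, [-7.11, 1.62, 0.55], 0]

```text
clock: 23.9
ee_pos: [561.1, -24.4, 178.8]
ee_rot: [3.117, -0.0, 1.347]
wrist_force: [5.7, -4.8, 19.2]
grip_width: 24.2
```

```bash
python3 log.py -1 2 -1.4
```

```text
{'dir': -1.0, 'th': -0.273, 'r': 76.115, 'Ft': -11.589, 'Fr': -16.656, 'Fn': 3.427, 'T': -0.882, 'M': -1.58, 'clock': 23.9, 'grip': 2.0}
hole [(-1.387, 141), (-1.365, 78)]
```

Emit:
carry_out:
  motion:
    - [0.4, [0, 0, 0], 0]
    - [0.4, [0, 0, 0], 0]
    - [0.4, [0, 0, 0], 0]
    - [0.4, [0, 0, 3], 0]
    - [0.4, [0, 0, 6.5], 0]
    - [0.4, [2.5, -0.57, 6.5], 0]
    - [0.4, [5.87, -1.33, 6.5], 0]
    - [0.4, [5.87, -1.33, 3], 0]
    - [0.4, [5.87, -1.33, 1], 0]
    - [0.4, [5.87, -1.33, 0.15], 0]
    - [0.4, [5.87, -1.33, 0.15], 0]
    - [0.4, [5.87, -1.33, 0.15], 0]

```text
clock: 25.2
ee_pos: [609.4, -35.1, 173.5]
ee_rot: [3.141, -0.0, 1.347]
wrist_force: [0.3, -0.3, 1.6]
grip_width: 61.7
```

```bash
python3 log.py 0 3 -1.4; python3 log.py 0 3
```

```text
{'dir': 0.0, 'th': 0.402, 'r': 73.937, 'Ft': 0.258, 'Fr': -1.638, 'Fn': 0.24, 'T': 0.019, 'M': -0.003, 'clock': 25.2, 'grip': 3.0}
hole [(-1.407, 141), (-1.366, 79)]
{'dir': 0.0, 'th': 0.405, 'r': 74.754, 'Ft': 0.204, 'Fr': 0.831, 'Fn': -0.251, 'T': 0.015, 'M': -0.051, 'clock': 25.3, 'grip': 3.0}
```

Emit:
carry_out:
  motion:
    - [-1, [0, 0, 0], 0]
    - [-1, [0, 0, 0], 0]
    - [-1, [0, 0, 0], 0]
    - [-1, [0, 0, 0], 0]
    - [-1, [0, 0, 0], 0]
    - [-1, [0, 0, 0], 0]

```text
clock: 25.9
ee_pos: [609.0, -35.3, 172.9]
ee_rot: [3.142, 0.0, 1.347]
wrist_force: [-0.0, -1.4, 1.7]
grip_width: 24.0
```

Emit:
carry_out:
  motion:
    - [-1, [0.27, -0.06, -0.12], 0]
    - [-1, [0.54, -0.12, -0.26], 0]
    - [-1, [0.8, -0.18, -0.41], 0]
    - [-1, [1.05, -0.24, -0.56], 0]
    - [-1, [1.3, -0.29, -0.73], 0]
    - [-1, [1.54, -0.35, -0.91], 0]

```text
clock: 26.5
ee_pos: [623.8, -38.6, 165.4]
ee_rot: [-3.141, 0.0, 1.347]
wrist_force: [-4.3, 0.5, 14.7]
grip_width: 24.0
```

```bash
python3 log.py 1 3 -1.25
```

```text
{'dir': 1.0, 'th': 0.63, 'r': 74.111, 'Ft': 12.169, 'Fr': -9.375, 'Fn': 0.495, 'T': 0.902, 'M': 1.295, 'clock': 26.5, 'grip': 3.0}
hole [(-1.226, 135), (-1.194, 77)]
```

Emit:
carry_out:
  motion:
    - [-1, [0.23, -0.05, -0.19], 0]
    - [-1, [0.46, -0.1, -0.39], 0]
    - [-1, [0.67, -0.15, -0.6], 0]
    - [-1, [0.88, -0.2, -0.81], 0]
    - [-1, [1.08, -0.25, -1.04], 0]
    - [-1, [1.27, -0.29, -1.27], 0]

```text
clock: 27.2
ee_pos: [638.3, -41.9, 153.5]
ee_rot: [3.139, 0.0, 1.347]
wrist_force: [-2.9, -1.0, 15.0]
grip_width: 23.8
```

```bash
python3 log.py 1 3 -1.05
```

```text
{'dir': 1.0, 'th': 0.884, 'r': 75.724, 'Ft': 13.264, 'Fr': -7.546, 'Fn': 1.56, 'T': 1.004, 'M': 0.861, 'clock': 27.2, 'grip': 3.0}
hole [(-1.024, 142), (-1.003, 73)]
```

Emit:
carry_out:
  motion:
    - [-1, [-0.23, 0.05, 0.28], 0]
    - [-1, [-0.47, 0.11, 0.55], 0]
    - [-1, [-0.72, 0.16, 0.8], 0]
    - [-1, [-0.99, 0.22, 1.05], 0]
    - [-1, [-1.27, 0.29, 1.27], 0]
    - [-1, [-1.56, 0.35, 1.49], 0]

```text
clock: 27.9
ee_pos: [622.9, -38.4, 164.7]
ee_rot: [3.139, 0.0, 1.347]
wrist_force: [6.4, -2.1, -11.8]
grip_width: 23.9
```

```bash
python3 log.py -1 3 -1.2
```

```text
{'dir': -1.0, 'th': 0.626, 'r': 73.029, 'Ft': -12.351, 'Fr': 5.57, 'Fn': 0.611, 'T': -0.902, 'M': -1.513, 'clock': 27.9, 'grip': 3.0}
hole [(-1.226, 135), (-1.201, 70)]
```

Emit:
carry_out:
  motion:
    - [-1, [-0.3, 0.07, 0.2], 0]
    - [-1, [-0.61, 0.14, 0.38], 0]
    - [-1, [-0.92, 0.21, 0.55], 0]
    - [-1, [-1.25, 0.28, 0.7], 0]
    - [-1, [-1.58, 0.36, 0.83], 0]
    - [-1, [-1.92, 0.44, 0.95], 0]

```text
clock: 28.6
ee_pos: [603.4, -34.0, 173.7]
ee_rot: [3.14, 0.0, 1.347]
wrist_force: [8.0, -2.3, -16.7]
grip_width: 24.0
```

```bash
python3 log.py -1 3 -1.4
```

```text
{'dir': -1.0, 'th': 0.322, 'r': 71.857, 'Ft': -13.166, 'Fr': 13.206, 'Fn': 0.456, 'T': -0.946, 'M': -1.778, 'clock': 28.6, 'grip': 3.0}
hole [(-1.459, 141), (-1.426, 74)]
```

Emit:
carry_out:
  motion:
    - [-1, [-0.34, 0.08, 0.1], 0]
    - [-1, [-0.69, 0.16, 0.18], 0]
    - [-1, [-1.04, 0.24, 0.24], 0]
    - [-1, [-1.39, 0.32, 0.29], 0]
    - [-1, [-1.75, 0.4, 0.32], 0]
    - [-1, [-2.1, 0.48, 0.33], 0]

```text
clock: 29.3
ee_pos: [584.7, -29.8, 177.7]
ee_rot: [3.135, 0.0, 1.347]
wrist_force: [12.6, -1.9, -16.0]
grip_width: 23.9
```

```bash
python3 log.py -1 3 -1.6
```

```text
{'dir': -1.0, 'th': 0.049, 'r': 72.303, 'Ft': -13.47, 'Fr': 15.326, 'Fn': -0.965, 'T': -0.974, 'M': -2.44, 'clock': 29.3, 'grip': 3.0}
hole [(-1.65, 132), (-1.61, 78)]
```

Emit:
carry_out:
  motion:
    - [-1, [-0.36, 0.08, -0.01], 0]
    - [-1, [-0.71, 0.16, -0.04], 0]
    - [-1, [-1.06, 0.24, -0.08], 0]
    - [-1, [-1.41, 0.32, -0.15], 0]
    - [-1, [-1.76, 0.4, -0.23], 0]
    - [-1, [-2.1, 0.48, -0.33], 0]

```text
clock: 30.0
ee_pos: [567.8, -26.0, 177.5]
ee_rot: [3.126, 0.0, 1.347]
wrist_force: [14.5, -4.7, -2.0]
grip_width: 23.8
```

```bash
python3 log.py -1 3 -1.8
```

```text
{'dir': -1.0, 'th': -0.188, 'r': 73.313, 'Ft': -14.499, 'Fr': 4.817, 'Fn': 1.379, 'T': -1.063, 'M': -2.901, 'clock': 30.0, 'grip': 3.0}
hole [(-1.817, 125), (-1.773, 80)]
```

Emit:
carry_out:
  motion:
    - [-1, [0.34, -0.08, 0.1], 0]
    - [-1, [0.69, -0.16, 0.18], 0]
    - [-1, [1.04, -0.24, 0.24], 0]
    - [-1, [1.39, -0.32, 0.29], 0]
    - [-1, [1.75, -0.4, 0.32], 0]
    - [-1, [2.1, -0.48, 0.33], 0]

```text
clock: 30.7
ee_pos: [575.4, -27.7, 178.0]
ee_rot: [-3.13, 0.001, 1.347]
wrist_force: [-11.7, 2.3, 9.6]
grip_width: 23.8
```

```bash
python3 log.py 1 3 -1.7
```

```text
{'dir': 1.0, 'th': -0.081, 'r': 72.781, 'Ft': 11.088, 'Fr': -10.514, 'Fn': 0.321, 'T': 0.807, 'M': 2.357, 'clock': 30.7, 'grip': 3.0}
hole [(-1.731, 132), (-1.673, 76)]
```

Emit:
carry_out:
  motion:
    - [-1, [0.36, -0.08, -0.01], 0]
    - [-1, [0.71, -0.16, -0.04], 0]
    - [-1, [1.06, -0.24, -0.08], 0]
    - [-1, [1.41, -0.32, -0.15], 0]
    - [-1, [1.76, -0.4, -0.23], 0]
    - [-1, [2.1, -0.48, -0.33], 0]

```text
clock: 31.4
ee_pos: [598.1, -32.8, 175.5]
ee_rot: [-3.133, 0.0, 1.347]
wrist_force: [-10.0, 0.7, 12.5]
grip_width: 23.8
```

```bash
python3 log.py 1 3 -1.5; python3 fit2.py; sed -i 's/l\["grip"\]>=2\],"grip2+"/l["grip"]>=3],"grip3"/' fit2.py; python3 fit2.py | grep grip3
```

```text
{'dir': 1.0, 'th': 0.243, 'r': 72.105, 'Ft': 12.663, 'Fr': -9.78, 'Fn': 1.589, 'T': 0.913, 'M': 1.972, 'clock': 31.4, 'grip': 3.0}
hole [(-1.495, 133), (-1.45, 77)]
grip2+ const pad [ 0.915  0.301 -1.381] sd h0 0.024 res 0.030
grip2+ +M,Fe free [ 1.053  0.294 -1.369 -0.281  0.044] sd h0 0.019 res 0.022
grip2+ pad moment on [ 0.464  0.336 -1.417  0.162] sd h0 0.073 res 0.098
all const pad [ 0.918  0.313 -1.365] sd h0 0.028 res 0.038
all +M,Fe free [ 1.081  0.308 -1.357 -0.317  0.049] sd h0 0.019 res 0.025
all pad moment on [ 0.507  0.363 -1.407  0.167] sd h0 0.072 res 0.112
grip3 const pad [ 0.918  0.251 -1.321] sd h0 0.050 res 0.031
grip3 +M,Fe free [ 1.036  0.273 -1.35  -0.269  0.043] sd h0 0.050 res 0.030
grip3 pad moment on [ 0.416  0.186 -1.245  0.154] sd h0 0.287 res 0.103
```

All fits put the null near hole angle -1.375. Final approach from -1.495.

Emit:
carry_out:
  motion:
    - [-1, [0.34, -0.08, -0.13], 0]
    - [-1, [0.67, -0.15, -0.25], 0]
    - [-1, [0.99, -0.23, -0.4], 0]
    - [-1, [0.99, -0.23, -0.4], 0]
    - [-1, [0.99, -0.23, -0.4], 0]
    - [-1, [0.99, -0.23, -0.4], 0]

```text
clock: 32.1
ee_pos: [609.6, -35.4, 171.8]
ee_rot: [-3.136, 0.0, 1.347]
wrist_force: [-5.7, 0.5, 9.8]
grip_width: 23.8
```

```bash
python3 log.py 0 4 -1.38
```

```text
{'dir': 0.0, 'th': 0.414, 'r': 72.456, 'Ft': 9.133, 'Fr': -6.716, 'Fn': 0.78, 'T': 0.662, 'M': 1.411, 'clock': 32.1, 'grip': 4.0}
hole [(-1.37, 142), (-1.342, 78)]
```

Emit:
carry_out:
  motion:
    - [-1, [-0.09, 0.02, 0.04], 0]
    - [-1, [-0.18, 0.04, 0.08], 0]
    - [-1, [-0.18, 0.04, 0.08], 0]
    - [-1, [-0.18, 0.04, 0.08], 0]
    - [-1, [-0.18, 0.04, 0.08], 0]
    - [-1, [-0.18, 0.04, 0.08], 0]
    - [-1, [-0.18, 0.04, 0.08], 0]
    - [-1, [-0.18, 0.04, 0.08], 0]
    - [-1, [-0.18, 0.04, 0.08], 0]
    - [-1, [-0.18, 0.04, 0.08], 0]

```text
clock: 33.2
ee_pos: [609.7, -35.4, 171.9]
ee_rot: [-3.14, 0.0, 1.347]
wrist_force: [-5.4, 1.1, 1.0]
grip_width: 23.9
```

```bash
python3 log.py 0 4 -1.38; python3 - <<'E'
from h import *
im=manip.get_image("side"); cv2.imwrite("pics/end.png",im["pixels"][100:420,150:550])
print(wheel_angle(-1.38), manip.observe()["clock"])
E
```

```text
{'dir': 0.0, 'th': 0.414, 'r': 72.52, 'Ft': 5.392, 'Fr': 1.327, 'Fn': 0.075, 'T': 0.391, 'M': 1.174, 'clock': 33.2, 'grip': 4.0}
hole [(-1.375, 145), (-1.342, 79)]
[(-1.375192845447872, 145.1748046875), (-1.3417939139963064, 78.419921875)] 33.45
```

View pics/end.png

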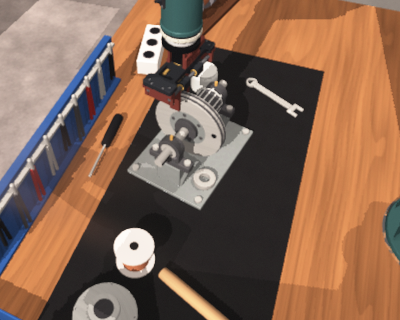

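The gripper is still on the rim at about (170,95), the hole sits to the right at about (210,135), and the other things look undisturbed. The wheel reading is steady at -1.375, so I'm handing in.

```bash
python3 -c "
from h import *
print(manip.close_job())"
```

```text
the job is handed in; nothing more can be done
None
```

The wheel now rests with its heavy side straight down as near as I could feel it. The gripper still pinches the rim about 24° to the +x side, so the top is free to mark. I handed the job in at 33.5 s.

- **How I found it:** I turned the wheel both ways by its rim with three separate grips. I read the push force, and from the second grip on took the wheel angle from the timing hole in the side camera. Comparing the two directions cancelled the drag.
- **Where it balances:** The force fits put the balance at a hole angle of -1.32 to -1.40 rad. I took -1.375, and expect it to be good to about 3°. The counterweight came out at about 0.31 N m, inside the range you gave.
- **Last checks:** The hole read -1.375 rad twice, about 0.2 s apart. The grip was 23.9 mm wide, with about 5 N of push left on the rim, which the bearing drag holds. The bench things in the last picture looked undisturbed; I did not measure them again.
- **What disagreed:**
    - The scene camera reads the hole about 0.03 rad higher than the side camera.
    - Fits that also used the wrist moment were much noisier, from -1.25 to -1.50 rad, so I did not lean on them.
    - The hand crept along the rim while turning, and the first grip's wheel angles are only estimated from the hand position.

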